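# Fit the plate that matches the fixture's dowel pins

### The arm

A 6-joint arm with a two-finger parallel gripper is mounted at the origin on a cart in front of the work surface, level with it; the furniture and walls round the work are solid. World frame = base frame: x ahead of the robot, y to its left, z up, the work surface at z = 0. Lengths are in m, angles in rad, forces in N, time in s.
With the tool pointing down it reaches from about 0.375 to 0.975 m from the base axis. Payload 3.8 kg.
Tool frame: the origin (TCP) lies midway between the tips of the shut fingers; the grasp point (between the pads) lies 19 mm behind it; z points along the fingers, y is the line along which they close (so a half turn about z gives the same grasp; the last joint's range is limited). The gripper opens to 85 mm and grips with 20 to 120 N. Pads are 22 mm wide; open, the fingers measure 114 mm over their backs; the gripper's body (76 mm by 85 mm) begins 54 mm behind the grasp point. The pads swing forward as they close: fully open they stand 13 mm farther back than shut.
Start: joints at [1.278, 0.264, 1.604, -0, 1.274, -0.037], TCP at [0.171, 0.653, 0.208] pointing down, gripper open.
Joint ranges: [-2.63, 2.63], [-0.94, 2.18], [0.31, 2.57], [-1.31, 4.45], [0, 2.66], [-2.55, 2.55]. Speed limits (rad/s): [2.57, 2.57, 3.14, 3.14, 3.14, 3.14].

### API

Orientations are given as a rotation vector (axis times angle).
In Python, from workcell import bot gives the robot as it stands.
- The arm moves only by the tool servo_tool, never from a script. Its argument "series" is a list of rows, each a list of 7 numbers: the shift along the world's x, y, z in units of 0.15 m (1.0 is 0.15 m), then the turn, a rotation vector about the world's x, y, z in units of 180 degrees (1.0 is 180 degrees), then the closure, from 0 (fully open) to 1 (shut). A call has 1 to 20 rows; each row is the pose to reach, as a shift and turn from the pose commanded when the call began, turning the shorter way round; what a row does not reach only later rows make up. A row lasts 1/10 s, in which the tool goes at most 50 mm and 8.59 degrees, less where a joint would pass 70% of its speed; a pose out of reach is approached as far as the arm can. A call with a number of a shift or a turn outside -1 to 1 is refused whole. A call with a gripper value outside its range is refused whole. The fingers move at their own pace and stop on an object; "newtons" is the grip in N (left out, the last holds). Time passes only in rows, so rows that repeat a pose let the fingers close. It gives the time, the measured TCP pose, the force, the opening and the grip force at its end, in the units of the state.
- bot.read_state(): the state, without advancing time (a new reading comes with each control period).
- bot.read_camera(name): name is "side" or "top"; returns the picture (420x560x3 uint8, red, green, blue); there is no depth.
- bot.camera_info(name): a dict with "vertical_fov" (degrees; the focal length in pixels is half the picture's height over the tangent of half this angle, whatever the lens; pixels are square), "cx", "cy" (the principal point, pixels), "R" (3x3) and "t" (3): a world point X has camera coordinates R X + t. Camera axes: x right, y down, z forward; pixel columns grow to the right and rows downward; lengths in m; the calibration is good to about 2 mm. A picture is of the moment at which its call begins. camera_info takes no time and is no camera call.
- bot.finish_job(): hands the job in; it is judged then, once.
Trained networks look in the newest picture that a camera, given by its name, has taken for a name from the list of things; names that differ only in an ending like _2 or _b are one class to them, and where a whole thing is asked for, a point or a joint stands for the part that bears it (a point fixed in the world has none). Each returns a list of dicts, best first, with "score" (0 to 1); they miss things now and then, are a little off and sometimes report something else, mostly with a low value. They report only what shows in the picture. A call takes as long as a camera call. They do not tell look-alikes from the thing itself.
- bot.recognise(target, camera): "box" ([left, top, right, bottom] as shares, 0 to 1, of the picture: columns of its width, rows of its height, round what is visible of it).
- bot.trace(target, camera): "mask" (420x560 bool, what is visible of it) and "box" ([left, top, right, bottom] as shares, 0 to 1, of the picture: columns of its width, rows of its height, round what is visible of it).
- bot.mark_of(target, camera): "at" ([row, column] as shares, 0 to 1, of the picture: columns of its width, rows of its height: a listed point, or the origin of a listed thing).
The state is a dict: "time": time; "q": joint angles; "joint_vel": joint speeds; "joint_torque": joint torques, N m; "tool_pos": TCP position; "tcp_rot": TCP orientation; "wrist_force": force on the tool from outside, world axes, zero at the start; "torque": the same for the moment, N m; "width": opening from 0.0 (shut) to 1.0 (fully open); "grip_force": force on a finger pad.
Only numpy, scipy, OpenCV 4.12 (cv2) and the standard library are available. Lean on these libraries where they do the work, as an engineer would, in place of code of your own. Each camera call takes 0.05 s, during which the arm holds its last target. There are 200 camera calls.

### The job

Three aluminium plates with a grey grip lie on the worktop; they differ only in how far apart their two holes are. Find the one whose holes match the two upright dowel pins of the steel fixture and set it over both pins, so that it lies flat on the fixture. The other two plates must finally lie flat on the worktop.

Things in the scene. Friction and masses are not known exactly. Their poses are not given: they have to be found in the camera images.
- fixture: fixed steel fixture: dark foot 164 (y) x 68 (x) x 8 mm, on it a bright pad 136 x 56 mm whose flat top, where the plate rests, is 24 mm above the worktop. Two upright 10 mm dowel pins at y = -40 and +40 mm on its centre line (80 mm apart), tapered tips 44 mm above the worktop. Origin: centre of the foot's underside, z up. Half a turn makes no difference
- plate_close: loose aluminium plate, 144 (y) x 60 (x) x 8 mm, about 0.2 kg, lying flat; two round 24 mm through holes on its long centre line, 54 mm apart centre to centre (the closest of the three, else all alike). A grey upright grip on its middle, 14 mm thick (x), 26 mm long (y), top 42 mm above the underside: pinch across the 14 mm from above. Origin: centre of the underside, z up. Half a turn makes no difference
- plate_middle: loose aluminium plate, 144 (y) x 60 (x) x 8 mm, about 0.2 kg, lying flat; two round 24 mm through holes on its long centre line, 80 mm apart centre to centre (the middle of the three, else all alike). A grey upright grip on its middle, 14 mm thick (x), 26 mm long (y), top 42 mm above the underside: pinch across the 14 mm from above. Origin: centre of the underside, z up. Half a turn makes no difference
- plate_far: loose aluminium plate, 144 (y) x 60 (x) x 8 mm, about 0.2 kg, lying flat; two round 24 mm through holes on its long centre line, 106 mm apart centre to centre (the widest of the three, else all alike). A grey upright grip on its middle, 14 mm thick (x), 26 mm long (y), top 42 mm above the underside: pinch across the 14 mm from above. Origin: centre of the underside, z up. Half a turn makes no difference
Not all that is in view belongs to the job. Leave any green look-alike of the fixture alone.

How it is judged:
By the outcome, as a careful person would: the job done as asked, in the order asked, and still so for the second after the job is handed in, with the robot touching nothing.
It also fails if it takes over 35 s, if anything falls off the work surface, if the arm or the gripper's body presses on something with over 40 N, if the wrist force passes 120 N, or if a joint passes its speed limit or range.

## Working session

There is one attempt and no reset: what is moved stays moved. The work goes in short steps, Python scripts to look and compute and a tool call to move; the robot and the scene stay as the last step left them, time stands still between calls to the robot, and variables do not carry over. Pictures are saved under pics/ and viewed, at most 10 in all, crops included, and the job is handed in when it is done.

Besides the shell and the picture viewer there is one more tool, called after "Request:" by a JSON object that holds its "method" and its "body". servo_tool: Moves the arm, as the interface text tells. Shifts and turns lie within -1 to 1; 1 stands for 0.15 m of shift or 180 degrees of turn. Its arguments: {"type":"object","properties":{"series":{"type":"array","items":{"type":"array","items":{"type":"number"}}},"newtons":{"type":"number"}},"required":["series"]}

```bash
mkdir -p pics
python3 - <<'E'
from workcell import bot
import cv2,json
s=bot.read_state();print(s['time'],s['tool_pos'],s['tcp_rot'],s['width'])
for c in ('top','side'):
    im=bot.read_camera(c);cv2.imwrite(f'pics/{c}0.png',im[:,:,::-1])
    i=bot.camera_info(c);print(c,i)
    for t in ('fixture','plate_close','plate_middle','plate_far'):
        print(t,[(round(d['score'],2),[round(float(d['box'][k]*(560,420,560,420)[k])) for k in range(4)]) for d in bot.recognise(t,c)])
E
```

```text
0.0 [0.17055141 0.65227766 0.20626094] [-0.40063041 -3.11556157  0.00350632] 1.0010991117036083
top {'vertical_fov': 53.40546188389778, 'cx': 282.56434971945015, 'cy': 205.6181770576368, 'R': array([[ 0.0105751 , -0.99960455,  0.02605577],
       [-0.99873265, -0.01184095, -0.04891714],
       [ 0.04920632, -0.02550544, -0.99846292]]), 't': array([-0.10312745,  0.53204061,  1.18582244])}
fixture [(0.69, [224, 214, 282, 238]), (0.66, [403, 231, 462, 259])]
plate_close [(0.59, [342, 220, 392, 245])]
plate_middle [(0.88, [182, 148, 230, 184])]
plate_far [(0.58, [100, 220, 158, 249])]
side {'vertical_fov': 42.796252495460124, 'cx': 276.0985504517383, 'cy': 206.78900194405722, 'R': array([[ 0.99545475, -0.09309938, -0.02005862],
       [-0.07174853, -0.5946294 , -0.80079212],
       [ 0.06262581,  0.7985915 , -0.59860641]]), 't': array([-0.55872618,  0.02904735,  2.00134042])}
fixture [(0.91, [232, 290, 264, 334]), (0.66, [244, 195, 262, 221])]
plate_close [(0.59, [247, 251, 266, 286])]
plate_middle [(0.77, [282, 172, 306, 194]), (0.58, [242, 196, 263, 219])]
plate_far [(0.77, [236, 147, 253, 167])]
```

Run:
```python
import cv2
im=cv2.imread('pics/top0.png')
cv2.imwrite('pics/topcrop.png',cv2.resize(im[130:270,90:490],(800,280),interpolation=cv2.INTER_CUBIC))
```

```text
(no output)
```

View pics/top0.png

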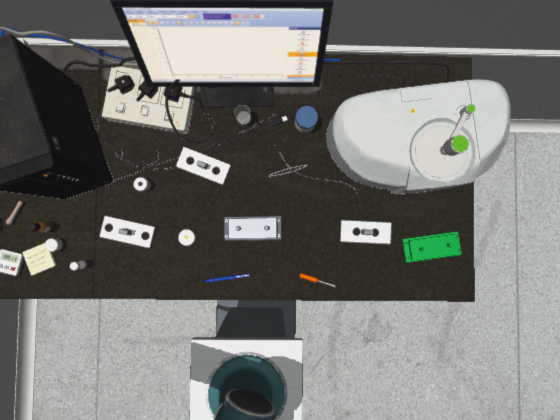

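View pics/topcrop.png

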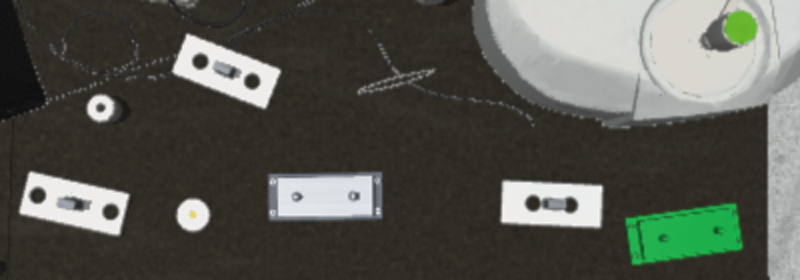

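View pics/side0.png

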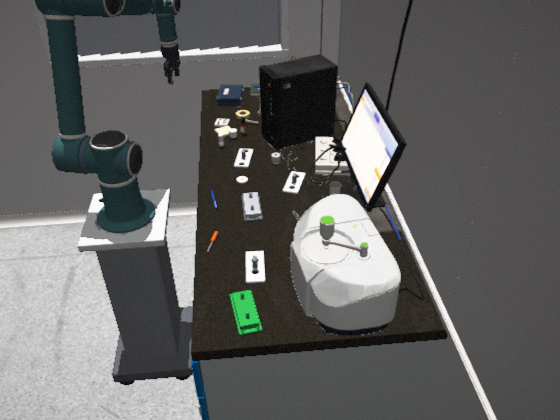

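Three plates in the top picture: (203,165) with holes about 28 px apart (≈80 mm), (127,232) with about 37 px (≈106 mm), and (366,232) with about 18.5 px (≈54 mm). The one at (203,165) is plate_middle and matches the pins. The fixture is the grey one at (252,228), and the one at (432,247) is the green look-alike. Next I'll measure and confirm in one crop.

```bash
cat > h.py <<'E'
from workcell import bot
import numpy as np,cv2
from scipy.spatial.transform import Rotation as Rn
def world(c,uv,z):
    i=bot.camera_info(c);f=210/np.tan(np.radians(i['vertical_fov'])/2)
    d=i['R'].T@np.array([(uv[0]-i['cx'])/f,(uv[1]-i['cy'])/f,1]);o=-i['R'].T@i['t']
    return (o+d*(z-o[2])/d[2])[:2]
def rect(c,mask,z):
    m=cv2.morphologyEx(mask.astype(np.uint8),cv2.MORPH_CLOSE,np.ones((9,9)))
    k=max(cv2.findContours(m,cv2.RETR_EXTERNAL,cv2.CHAIN_APPROX_NONE)[0],key=cv2.contourArea)
    p=np.array([world(c,q[0],z) for q in k])*1000
    (x,y),(w,h),a=cv2.minAreaRect(p.astype(np.float32))
    if w<h:a+=90
    return np.round([x,y,max(w,h),min(w,h),(a+90)%180-90],1)  # angle: long side from +x
E
python3 - <<'E'
from h import *
im=cv2.imread('pics/top0.png');g=cv2.cvtColor(im,cv2.COLOR_BGR2GRAY)
def holes(x0,y0,x1,y1,z):
    c=g[y0:y1,x0:x1];m=np.zeros_like(g);m[y0:y1,x0:x1]=c>170
    print(rect('top',m>0,z))
holes(172,143,236,190,.008);holes(95,210,160,252,.008);holes(336,214,397,250,.008)
holes(226,214,281,242,.024)
for c in('top','side'):
  bot.read_camera(c)
  for t in('plate_middle','fixture'):
    for d in bot.trace(t,c):print(c,t,round(d['score'],2),rect(c,d['mask'],.008 if t[0]=='p' else .012))
    for d in bot.mark_of(t,c):print('mark',round(d['score'],2),world(c,(d['at'][1]*560,d['at'][0]*420),0))
s=bot.read_state();print('toolR',Rn.from_rotvec(s['tcp_rot']).as_matrix().round(3),s['time'])
a=cv2.resize(im[140:250,170:300],(780,660),interpolation=cv2.INTER_CUBIC);cv2.imwrite('pics/crop.png',a[:600])
E
```

```text
[648.1 135.1 143.8  60.   69.4]
[454.9 347.2 144.1  60.   78. ]
[ 461.  -338.   143.9   59.9   87.8]
[469.5 -12.2 150.4  53.9 -89.4]
top plate_middle 0.96 [647.2 134.6 142.6  60.8  71.2]
mark 0.72 [0.64196716 0.12761218]
top fixture 0.78 [469.4 -10.3 160.5  71.7 -89.4]
top fixture 0.76 [ 420.4 -529.2  165.7   69.1  -81.4]
mark 0.77 [ 0.46930274 -0.00673073]
mark 0.59 [ 0.41682434 -0.53028133]
mark 0.32 [ 0.45745634 -0.34629657]
side plate_middle 0.79 [646.5 129.1 154.7  65.7  69.8]
mark 0.63 [0.64340984 0.13572551]
side fixture 0.88 [465.6 -19.3 185.5  72.2 -88.9]
side fixture 0.61 [ 419.1 -536.4  168.2   66.5  -80. ]
mark 0.83 [ 0.47511502 -0.00993219]
mark 0.74 [ 0.43025371 -0.52403699]
toolR [[-0.967  0.253 -0.   ]
 [ 0.253  0.967  0.   ]
 [ 0.     0.    -1.   ]] 1.0
```

View pics/crop.png

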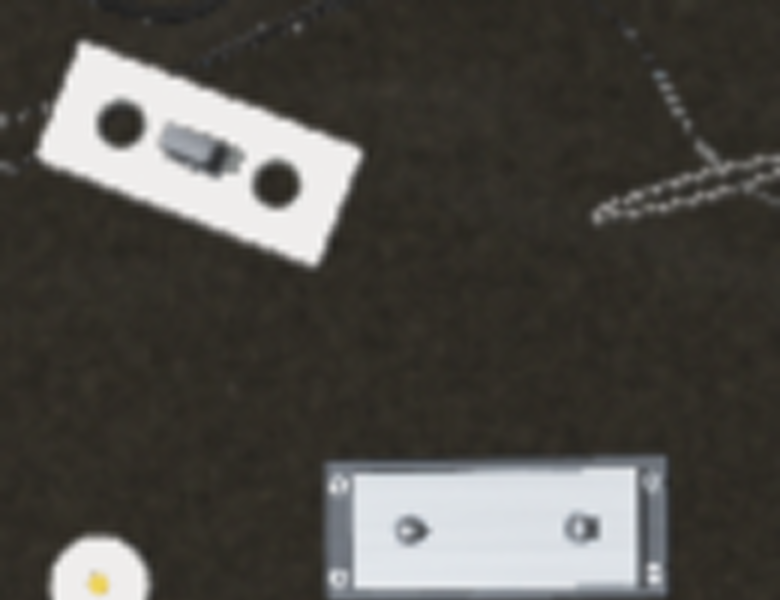

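The crop shows plate holes at (120,124) and (276,184), 27.9 px apart in the full picture, so 80 mm. It also shows the grey fixture with its pins at (408,529) and (580,527).

Run:
```python
from h import *
F=lambda x,y:(170+x/6-.42,140+y/6-.42)
a,b=world('top',F(408,529),.042),world('top',F(580,527),.042);print('pins',a,b,(a+b)/2,np.linalg.norm(a-b))
cs=[world('top',F(*p),.024) for p in((354,468),(637,466),(638,591),(354,588))];print('pad',np.mean(cs,0))
cs=[world('top',F(*p),.004) for p in((326,463),(667,457),(667,598),(326,598))];print('foot',np.mean(cs,0))
a,b=world('top',F(120,124),.006),world('top',F(276,184),.006);d=a-b;print('holes',(a+b)/2,np.linalg.norm(d),np.degrees(np.arctan2(d[1],d[0])))
```

```text
pins [0.46842782 0.02859048] [ 0.47019747 -0.05141632] [ 0.46931265 -0.01141292] 0.08002636987742692
pad [ 0.46916397 -0.01145413]
foot [ 0.46873578 -0.01094008]
holes [0.64780059 0.13540704] 0.08050559116384971 69.6241979241056
```

Request:
{"method": "servo_tool", "body": {"series": [[0.2,-0.3,0,0,0,-0.04,0],[0.4,-0.6,0,0,0,-0.08,0],[0.667,-1,0,0,0,-0.133,0],[0.667,-1,0,0,0,-0.133,0],[0.667,-1,0,0,0,-0.133,0]]}}

```text
time: 1.5
tool_pos: [0.2728, 0.5, 0.2078]
tcp_rot: [1.044, 2.962, -0.001]
wrist_force: [0.1, 0.0, -0.5]
width: 0.999
grip_force: 0.0
```

Request:
{"method": "servo_tool", "body": {"series": [[0.2,-0.3,0,0,0,-0.04,0],[0.4,-0.6,0,0,0,-0.08,0],[0.667,-1,0,0,0,-0.133,0],[0.667,-1,0,0,0,-0.133,0],[0.667,-1,0,0,0,-0.133,0]]}}

```text
time: 2.0
tool_pos: [0.3726, 0.3511, 0.2079]
tcp_rot: [1.635, 2.681, 0.0]
wrist_force: [-0.4, 1.0, 0.1]
width: 0.996
grip_force: 0.0
```

Request:
{"method": "servo_tool", "body": {"series": [[0.25,-0.3,0,0,0,-0.04,0],[0.5,-0.6,0,0,0,-0.08,0],[0.867,-1,0,0,0,-0.133,0],[0.867,-1,0,0,0,-0.133,0],[0.867,-1,0,0,0,-0.133,0]]}}

```text
time: 2.5
tool_pos: [0.5044, 0.2006, 0.2079]
tcp_rot: [2.155, 2.283, 0.002]
wrist_force: [-0.6, 0.3, -0.3]
width: 1.0
grip_force: 0.0
```

Request:
{"method": "servo_tool", "body": {"series": [[0.3,-0.15,-0.2,0,0,-0.04,0],[0.6,-0.3,-0.4,0,0,-0.08,0],[0.983,-0.447,-0.7,0,0,-0.133,0],[0.983,-0.447,-0.7,0,0,-0.133,0],[0.983,-0.447,-0.7,0,0,-0.133,0],[0.983,-0.447,-0.7,0,0,-0.133,0]]}}

```text
time: 3.1
tool_pos: [0.6475, 0.1375, 0.1006]
tcp_rot: [-2.577, -1.792, 0.005]
wrist_force: [-0.5, -0.3, 0.3]
width: 1.004
grip_force: 0.0
```

Run:
```python
from h import *
s=bot.read_state();R=Rn.from_rotvec(s['tcp_rot']).as_matrix()
print(s['time'],s['tool_pos'],R.round(3),np.degrees(np.arctan2(R[1,1],R[0,1])),s['q'],s['wrist_force'])
```

```text
3.1 [0.64746189 0.13749029 0.10062933] [[ 0.348  0.938 -0.004]
 [ 0.938 -0.348  0.   ]
 [-0.001 -0.004 -1.   ]] -20.361619649138625 [1.71064355e-01 3.23098698e-01 1.73284704e+00 1.10959518e-03
 1.08930137e+00 5.25924202e-01] [-0.46683943 -0.25467565  0.33267817]
```

Request:
{"method": "servo_tool", "body": {"series": [[0,-0.014,-0.2,0,0,0,0],[0,-0.014,-0.4,0,0,0,0],[0,-0.014,-0.57,0,0,0,0],[0,-0.014,-0.57,0,0,0,0],[0,-0.014,-0.57,0,0,0,1],[0,-0.014,-0.57,0,0,0,1],[0,-0.014,-0.57,0,0,0,1],[0,-0.014,-0.57,0,0,0,1],[0,-0.014,-0.57,0,0,0,1],[0,-0.014,-0.57,0,0,0,1],[0,-0.014,-0.57,0,0,0,1],[0,-0.014,-0.57,0,0,0,1]], "newtons": 60}}

```text
time: 4.3
tool_pos: [0.6493, 0.134, 0.0184]
tcp_rot: [2.58, 1.792, 0.003]
wrist_force: [-0.6, 0.7, 6.0]
width: -0.001
grip_force: 2.9
```

The gripper shut completely with nothing in it, so I'll look before doing anything else.

Run:
```python
from h import *
t=bot.read_camera('top');s=bot.read_camera('side')
a=cv2.resize(t[110:250,150:290],(560,560),interpolation=cv2.INTER_CUBIC)
b=cv2.resize(s[120:225,230:290],(240,420),interpolation=cv2.INTER_CUBIC)
b=cv2.resize(s[130:220,250:340],(240,240),interpolation=cv2.INTER_CUBIC)
o=np.zeros((560,800,3),np.uint8);o[:,:560]=a;o[:240,560:]=b
cv2.imwrite('pics/c1.png',o[:,:,::-1])
```

```text
(no output)
```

View pics/c1.png

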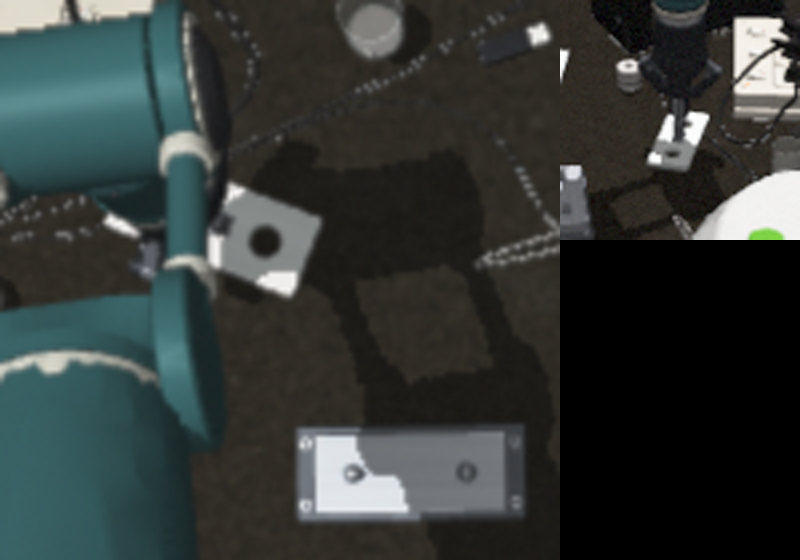

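Run:
```python
from h import *
s=bot.read_state();print(s['time'],s['tool_pos'],s['width'],s['grip_force'],s['wrist_force'],s['torque'],s['q'])
im=bot.read_camera('side')[:,:,::-1].copy()
i=bot.camera_info('side');f=210/np.tan(np.radians(i['vertical_fov'])/2)
def pj(X):
    c=i['R']@np.array(X)+i['t'];return c[0]/c[2]*f+i['cx'],c[1]/c[2]*f+i['cy']
a=cv2.resize(im[130:205,250:350],(800,600),interpolation=cv2.INTER_CUBIC)
R=Rn.from_rotvec(s['tcp_rot']).as_matrix()
for X,col in((s['tool_pos'],(0,0,255)),((.648,.135,.008),(0,255,0)),((.648,.135,.042),(255,0,0)),(s['tool_pos']+[0,0,.08],(0,255,255))):
    u,v=pj(X);p=(int((u-250+.5)*8),int((v-130+.5)*8));print(p);cv2.circle(a,p,3,col,-1)
cv2.imwrite('pics/c2.png',a)
```

```text
4.4 [0.64937227 0.13405556 0.01843941] 0.005414825457073668 2.962420955300331 [-0.61610043  0.48780452  5.35856456] [0.0955576  0.17304362 0.01420878] [1.65913508e-01 4.08070569e-01 1.78664098e+00 2.28172135e-04
 9.44983878e-01 5.22358296e-01]
(362, 393)
(359, 410)
(359, 353)
(363, 257)
```

View pics/c2.png

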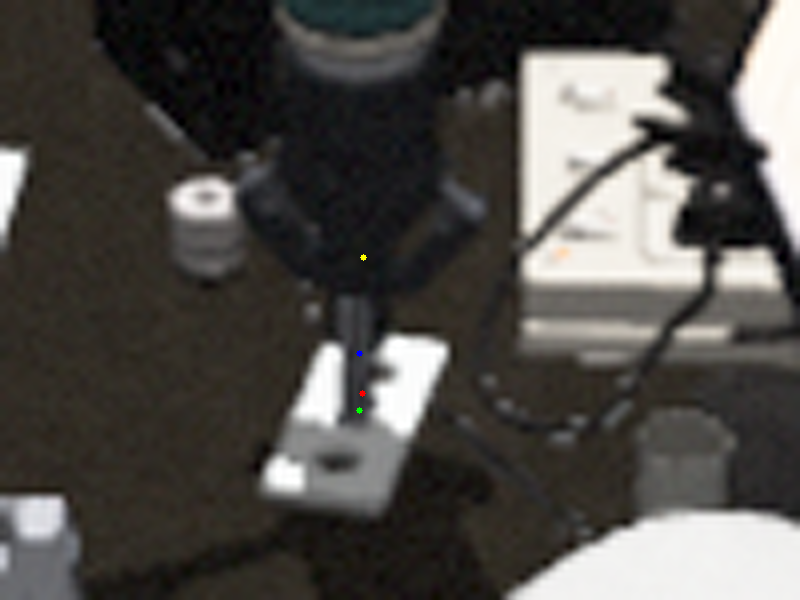

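The TCP projection (362,393) and the expected plate centre (359,410) agree, yet the width reads as shut. I'll lift a little to see whether anything is held.

Request:
{"method": "servo_tool", "body": {"series": [[0,0,0.04,0,0,0,1],[0,0,0.08,0,0,0,1],[0,0,0.12,0,0,0,1],[0,0,0.12,0,0,0,1]]}}

```text
time: 4.85
tool_pos: [0.6493, 0.1339, 0.0364]
tcp_rot: [2.579, 1.792, 0.003]
wrist_force: [0.5, 0.2, 0.5]
width: 0.001
grip_force: 0.0
```

Run:
```python
from h import *
s=bot.read_state();print(s['time'],s['tool_pos'],s['width'],s['grip_force'],s['wrist_force'],s['torque'])
im=bot.read_camera('side')[:,:,::-1].copy()
i=bot.camera_info('side');f=210/np.tan(np.radians(i['vertical_fov'])/2)
def pj(X):
    c=i['R']@np.array(X)+i['t'];return c[0]/c[2]*f+i['cx'],c[1]/c[2]*f+i['cy']
a=cv2.resize(im[150:195,270:330],(800,600),interpolation=cv2.INTER_CUBIC)
for X,col in((s['tool_pos'],(0,0,255)),((.648,.135,.008),(0,255,0)),((.648,.135,.042),(255,0,0))):
    u,v=pj(X);k=40/3;p=(int((u-270+.5)*k),int((v-150+.5)*k));print(p);cv2.circle(a,p,3,col,-1)
cv2.imwrite('pics/c3.png',a)
```

```text
4.85 [0.64934014 0.13394297 0.0363807 ] 0.001071052188094197 0.0 [0.546027   0.22685174 0.53777911] [ 0.04208647  0.00129254 -0.00012816]
(338, 339)
(333, 416)
(333, 322)
```

View pics/c3.png

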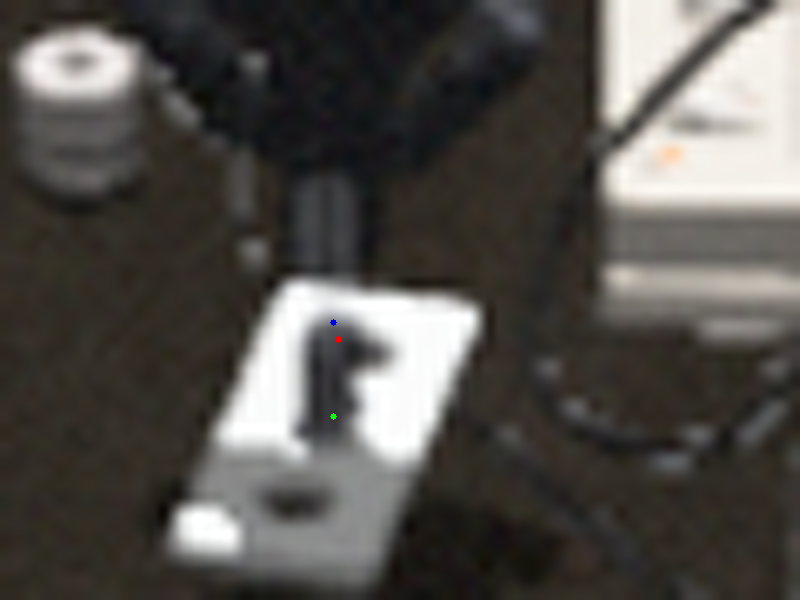

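Fingertips in c3 end at about (330,280), but the reported TCP projects to (338,339). That is either about 20 mm too high or about 24 mm off in y. I'll check the start picture, where the tool yaw differs, to tell which.

Run:
```python
from h import *
im=cv2.imread('pics/side0.png')
i=bot.camera_info('side');f=210/np.tan(np.radians(i['vertical_fov'])/2)
def pj(X):
    c=i['R']@np.array(X)+i['t'];return np.array([c[0]/c[2]*f+i['cx'],c[1]/c[2]*f+i['cy']])
a=cv2.resize(im[30:90,140:200],(600,600),interpolation=cv2.INTER_CUBIC)
P=np.array([.1708,.6525,.207])
ty=np.array([.253,.967,0]);tx=np.array([-.967,.253,0]);
for X,col in((P,(0,0,255)),(P+[0,0,.013]+.0425*ty,(0,255,0)),(P+[0,0,.013]-.0425*ty,(0,255,0)),(P+tx*.024,(255,0,255)),(P+[0,0,.024],(255,255,0))):
    p=((pj(X)-[140,30]+.5)*10).astype(int);print(p,col);cv2.circle(a,tuple(map(int,p)),4,col,1)
cv2.imwrite('pics/c4.png',cv2.convertScaleAbs(a,alpha=1.7,beta=10))
```

```text
[356 578] (0, 0, 255)
[382 512] (0, 255, 0)
[323 591] (0, 255, 0)
[305 575] (255, 0, 255)
[349 528] (255, 255, 0)
```

View pics/c4.png

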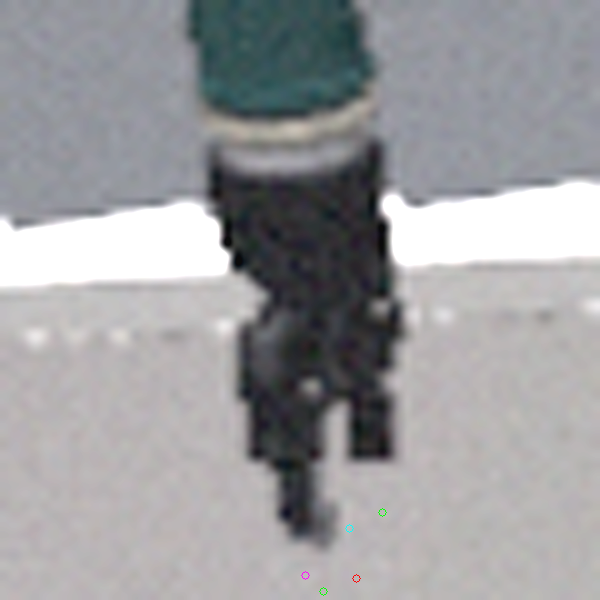

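In the start view the open tips sit at (305,540) and (375,458), about 5 px above where they should be and not shifted sideways. Both views, and the 6 N contact on the grip top at TCP z = 0.018, put the real tips about 23 mm higher than reported. I'll open, go lower by that much, and regrip, checking the force on the way.

Request:
{"method": "servo_tool", "body": {"series": [[0,0,0.1,0,0,0,0],[0,0,0.1,0,0,0,0],[0,0,0.1,0,0,0,0],[0,0,0.1,0,0,0,0],[0,0,0.1,0,0,0,0],[0,0,0,0,0,0,0],[0,0,-0.1,0,0,0,0],[0,0,-0.2,0,0,0,0],[0,0,-0.2,0,0,0,0]]}}

```text
time: 5.8
tool_pos: [0.6447, 0.1333, 0.0004]
tcp_rot: [-2.577, -1.791, 0.011]
wrist_force: [-0.7, 0.1, -0.5]
width: 0.999
grip_force: 0.0
```

Request:
{"method": "servo_tool", "body": {"series": [[0,0,-0.03,0,0,0,0],[0,0,-0.06,0,0,0,0],[0,0,-0.06,0,0,0,0],[0,0,-0.06,0,0,0,1],[0,0,-0.06,0,0,0,1],[0,0,-0.06,0,0,0,1],[0,0,-0.06,0,0,0,1],[0,0,-0.06,0,0,0,1],[0,0,-0.06,0,0,0,1],[0,0,-0.06,0,0,0,1]], "newtons": 60}}

```text
time: 6.8
tool_pos: [0.6488, 0.1339, -0.0035]
tcp_rot: [2.58, 1.792, 0.001]
wrist_force: [0.0, 0.2, 2.5]
width: 0.148
grip_force: 61.4
```

Gripped (width 0.148, 61 N). Now I'll lift and carry it over the fixture.

Request:
{"method": "servo_tool", "body": {"series": [[0,0,0.1,0,0,0,1],[0,0,0.25,0,0,0,1],[0,0,0.42,0,0,0,1],[0,0,0.6,0,0,0,1],[0,0,0.6,0,0,0,1],[-0.1,-0.08,0.6,0,0,0.02,1],[-0.25,-0.2,0.6,0,0,0.04,1],[-0.4,-0.32,0.6,0,0,0.059,1],[-0.5,-0.42,0.6,0,0,0.059,1],[-0.597,-0.484,0.6,0,0,0.059,1],[-0.597,-0.484,0.6,0,0,0.059,1]]}}

```text
time: 7.9
tool_pos: [0.5556, 0.0601, 0.0846]
tcp_rot: [-2.403, -2.021, 0.005]
wrist_force: [0.6, 0.3, -1.3]
width: 0.145
grip_force: 60.9
```

Request:
{"method": "servo_tool", "body": {"series": [[-0.1,-0.08,0,0,0,0.02,1],[-0.25,-0.2,0,0,0,0.04,1],[-0.4,-0.32,0,0,0,0.059,1],[-0.5,-0.42,0,0,0,0.059,1],[-0.6,-0.485,0,0,0,0.059,1],[-0.6,-0.485,0,0,0,0.059,1],[-0.6,-0.485,0,0,0,0.059,1]]}}

```text
time: 8.6
tool_pos: [0.4693, -0.0113, 0.0862]
tcp_rot: [2.206, 2.236, 0.002]
wrist_force: [0.3, 0.2, -1.6]
width: 0.151
grip_force: 60.9
```

Run:
```python
from h import *
s=bot.read_state();R=Rn.from_rotvec(s['tcp_rot']).as_matrix()
print(s['time'],s['tool_pos'],R[:,1].round(3),R[:,2].round(3),np.degrees(np.arctan2(R[1,1],R[0,1])),s['width'],s['grip_force'],s['wrist_force'])
im=bot.read_camera('side');t=bot.read_camera('top')
for c in('side','top'):
  for d in bot.trace('plate_middle',c):print(c,round(d['score'],2),np.round(np.array(d['box'])*[560,420,560,420]),rect(c,d['mask'],.10))
o=np.zeros((480,800,3),np.uint8);o[:,:400]=cv2.resize(im[160:240,225:285],(400,480),interpolation=2);o[:400,400:]=cv2.resize(t[175:275,200:300],(400,400),interpolation=2)
cv2.imwrite('pics/c5.png',o[:,:,::-1])
```

```text
8.6 [ 0.46930563 -0.01126011  0.08617076] [1.    0.014 0.001] [ 0.001  0.    -1.   ] 0.7822570061806863 0.1510390675205279 60.887120962142944 [ 0.30352807  0.23613074 -1.55007599]
```

View pics/c5.png

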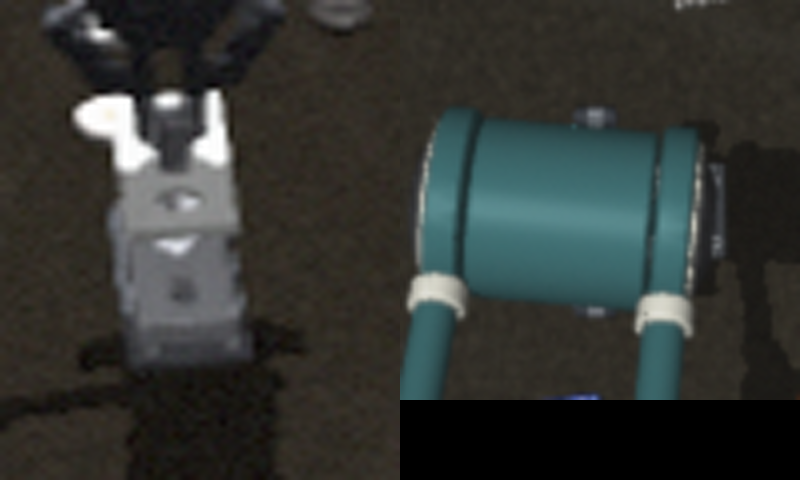

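The plate is held level above the fixture. The side view shows the near hole at (182,200) and the near pin at (183,290). I'll check the alignment by calculation.

Run:
```python
from h import *
F=lambda x,y:(225+x/6.667-.43,160+y/6-.42)
print('hole',world('side',F(182,201),.097),'pin tip',world('side',F(183,285),.042))
print('plate near edge corners',world('side',F(128,232),.097),world('side',F(239,228),.097))
```

```text
hole [ 0.47044902 -0.05558887] pin tip [ 0.46780925 -0.06594181]
plate near edge corners [ 0.44001211 -0.08383713] [ 0.49910362 -0.08694903]
```

Request:
{"method": "servo_tool", "body": {"series": [[0,0,-0.1,0,0,0,1],[0,0,-0.2,0,0,0,1],[0,0,-0.27,0,0,0,1],[0,0,-0.3,0,0,0,1],[0,0,-0.33,0,0,0,1],[0,0,-0.36,0,0,0,1],[0,0,-0.36,0,0,0,1]]}}

```text
time: 9.5
tool_pos: [0.4687, -0.0114, 0.0318]
tcp_rot: [-2.205, -2.237, 0.001]
wrist_force: [-0.3, 0.0, -1.7]
width: 0.147
grip_force: 60.9
```

Request:
{"method": "servo_tool", "body": {"series": [[0,0,-0.03,0,0,0,1],[0,0,-0.05,0,0,0,1],[0,0,-0.065,0,0,0,1],[0,0,-0.072,0,0,0,1],[0,0,-0.072,0,0,0,1]]}}

```text
time: 10.0
tool_pos: [0.4687, -0.0115, 0.0211]
tcp_rot: [-2.205, -2.237, 0.0]
wrist_force: [0.4, 0.2, -1.5]
width: 0.152
grip_force: 60.9
```

Request:
{"method": "servo_tool", "body": {"series": [[0,0,-0.008,0,0,0,1],[0,0,-0.015,0,0,0,1],[0,0,-0.015,0,0,0,1]]}}

```text
time: 10.3
tool_pos: [0.4691, -0.0115, 0.0204]
tcp_rot: [-2.205, -2.237, 0.0]
wrist_force: [-4.6, 0.8, 9.8]
width: 0.146
grip_force: 62.5
```

Contact: 10 N upward at the expected height. I'll release and retreat up and to the side.

Request:
{"method": "servo_tool", "body": {"series": [[0,0,0.008,0,0,0,0.8],[0,0,0.01,0,0,0,0],[0,0,0.015,0,0,0,0],[0,0,0.015,0,0,0,0],[0,0,0.015,0,0,0,0],[0,0,0.015,0,0,0,0],[0,0,0.25,0,0,0,0],[0,0,0.5,0,0,0,0],[0,0,0.75,0,0,0,0],[0,0,1,0,0,0,0],[0,0,1,0,0,0,0]]}}

```text
time: 11.4
tool_pos: [0.4734, -0.0118, 0.1754]
tcp_rot: [2.199, 2.231, 0.012]
wrist_force: [0.4, -0.3, -0.1]
width: 1.0
grip_force: 0.0
```

Request:
{"method": "servo_tool", "body": {"series": [[0,0.3,0,0,0,0,0],[0,0.6,0,0,0,0,0],[0,1,0,0,0,0,0],[0,1,0,0,0,0,0],[0,1,0,0,0,0,0]]}}

```text
time: 11.9
tool_pos: [0.4682, 0.1398, 0.1681]
tcp_rot: [-2.201, -2.241, 0.002]
wrist_force: [0.6, -0.3, 0.0]
width: 0.999
grip_force: 0.0
```

Request:
{"method": "servo_tool", "body": {"series": [[0,0.3,0,0,0,0,0],[0,0.6,0,0,0,0,0],[0,0.9,0,0,0,0,0],[0,0.9,0,0,0,0,0],[0,0.9,0,0,0,0,0]]}}

```text
time: 12.4
tool_pos: [0.4688, 0.2725, 0.1682]
tcp_rot: [2.204, 2.238, -0.003]
wrist_force: [-0.3, -0.9, -0.2]
width: 0.999
grip_force: 0.0
```

Run:
```python
from h import *
im=bot.read_camera('side');t=bot.read_camera('top')
for c,z in(('top',.032),('side',.032)):
  for n in('plate_middle','plate_close','plate_far'):
    for d in bot.trace(n,c):print(c,n,round(d['score'],2),rect(c,d['mask'],z))
s=bot.read_state();print(s['time'],s['tool_pos'],s['width'])
o=np.zeros((560,800,3),np.uint8);o[:,:400]=cv2.resize(im[170:240,225:275],(400,560),interpolation=2);o[:,400:]=cv2.resize(t[185:269,222:282],(400,560),interpolation=2)
cv2.imwrite('pics/c6.png',o[:,:,::-1])
```

```text
top plate_middle 0.92 [469.5 -11.2 140.9  59.2 -89.4]
top plate_close 0.81 [ 461.9 -330.8  139.9   58.1   88.6]
top plate_far 0.67 [447.5 304.4  74.1  62.2  79.3]
side plate_middle 0.65 [467.9 -19.1 147.1  56.1 -88.7]
side plate_middle 0.43 [453.  301.2 153.2  61.8  78. ]
side plate_close 0.83 [ 458.1 -368.7  148.    61.9   88. ]
side plate_far 0.65 [451.6 301.7 152.8  64.5  78.2]
12.8 [0.46906566 0.2726258  0.16913965] 0.9973353900001773
```

View pics/c6.png

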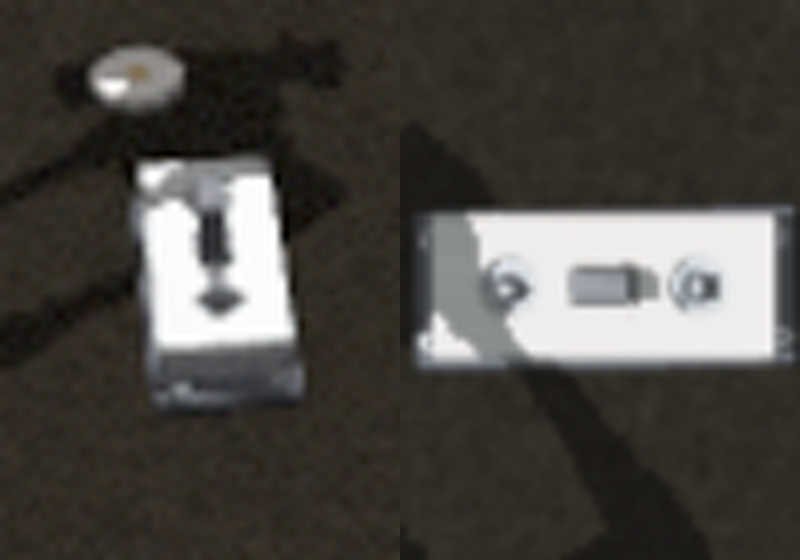

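The picture shows both pins standing in the plate's holes at (508,285) and (695,285). The plate lies flat and centred on the fixture at (469.5, -11.2) mm, and the other two plates haven't moved. I'll hand in the job.

```bash
python3 -c "
from workcell import bot
print(bot.finish_job())"
```

```text
the job is handed in; nothing more can be done
None
```

The plate with holes 80 mm apart (plate_middle) lies flat over both pins of the grey fixture, the other two plates stayed flat on the worktop, and I handed the job in at about 12.8 s; the first grasp closed above the grip because the fingertips sit about 23 mm higher than reported, and the second held.

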